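# Vent the brake test bay, unbolt its guard gate and hold it ajar

## Task

The brake cylinder in the guarded test bay has to be checked by a fitter: first press the vent button on the console fully down, then lift the sagging bolt on the gate over the bent-up lip of its keeper while drawing it back clear of the keeper. Pull the self-closing gate open towards the robot until its free edge stands about 10 cm away from the closed position and finish with the gripper still holding it there, steady, with the bolt still drawn back; leave the parts lying on the desk where they are.

Things in the scene. Friction and masses are not known exactly. Their poses are not given: they have to be found in the camera images.
- vent_button (a joint): The only push button: a round green cap 36 mm in diameter on a dark steel ring, in the middle of the top of a cream metal console box (130 x 110 x 68 mm high) that stands at the robot's left. Value in m: 0 up, 0.006 fully down; spring, about 5 N fully down, pressed straight down.
- vent_button_top (a point): Centre of the top face of the button cap, about 86 mm above the desk; moves down with the cap.
- bay: Guarded test bay fixed to the desk: base plate with a brake cylinder on it, clear sides, open top and back, a low gate between two grey posts at the front (towards the robot). Origin: on the desk, at the foot of the gate's vertical hinge axis. The closed gate runs along this frame's -y (to the robot's right) and swings open towards its -x (towards the robot). Heights are given above the desk.
- gate (a joint): Opening angle of the gate, rad: 0 closed, at most 1.2; clockwise from above. A steel frame with a clear pane, 20 mm thick, 20 to 150 mm high. A hinge spring always pulls it shut (0.5 N m closed, 0.9 N m at 0.4 rad); let go, it falls shut. 0.39 rad moves the free edge 10 cm. With the bolt in the keeper it has only 0.01 rad of play.
- gate_free_edge (a point): Top of the gate's free stile (the end away from the hinge), mid thickness, 260 mm from the hinge axis, 150 mm high. Moves with the gate.
- bolt (a joint): How far the bolt is drawn back towards the hinge, m: 0 to 0.004 at the start (home in the keeper), at most 0.045; its nose is wholly out of the keeper from 0.030 on. Friction 1.5 N, no spring: it stays where left. A 14 mm round steel bar along the top of the gate, axis 175 mm high when sagged, its free end turned down 20 mm below the axis.
- bolt_lift (a joint): How far the whole bolt is raised in its two tall guide straps on top of the gate, in m: 0 sagged (it drops here by its weight of 2.4 to 4.9 N when not held), 0.018 at most. It moves straight up without tilting. The lip only lets the nose pass when the bolt is raised by more than 0.012.
- bolt_stud (a point): Centre of the top of the bolt's upright round steel stud (its handle), 18 mm in diameter, 255 mm high when sagged. Grip its upper 40 mm from above; the guide straps around the bolt reach up to 205 mm. 205 mm from the hinge axis with the bolt home, less when drawn back. Moves with bolt and gate.
- keeper_lip (a point): Top of the keeper's bent-up lip, 166 mm high, on the post at the gate's free side, 273 mm from the hinge axis. The keeper is a steel channel open at the top with cheeks up to 201 mm high; the lip, a 4 mm plate across its end next to the gate, stands between the gate and the bolt's turned-down nose.
- gauge: Bystander: black round pressure gauge with white dial lying face up, 76 mm across, 30 mm high, short brass stem. Origin at the centre of its underside.
- coupling: Bystander: brass coupling head, stepped round body 60 mm across and 44 mm high with a side lug. Origin at the centre of its underside.
- piston_cap: Bystander: steel piston cap, stepped disc 80 mm across, 38 mm high. Origin at the centre of its underside.
- block_sample: Bystander: grey brake block sample, 85 x 38 x 34 mm. Origin at the centre of its underside.

How it is judged:
On the way, in this order (a step that is already met when the one before it is completed fails the run):
1. the vent button is pressed fully down (value of joint vent_button above 0.0045 m), for 0.1 s.
2. the bolt is raised while its nose passes over the bent lip (value of joint each of bolt_lift, bolt above 0.009 m).
3. the bolt is drawn back clear of the keeper (value of joint bolt above 0.03 m), for 0.1 s.
At the end, for the whole second after the job is handed in: The gate stands still with its free edge 7 to 14 cm from the closed place (0.27 to 0.54 rad), the bolt is still drawn back by at least 20 mm, and the robot itself holds the gate or its bolt against the hinge spring (contact force above 1 N) (value of joint gate between 0.27 and 0.54 rad and velocity of joint gate between -0.05 and 0.05 rad/s and value of joint bolt above 0.02 m and contact force between any of the fingers, the arm and gate above 1 N); the arm keeps its last pose, push and grip.
It fails at once if the gauge is moved more than 25 mm (distance of gauge from where it was at the start of the episode above 0.025 m).
It fails at once if the coupling head is moved more than 25 mm (distance of coupling from where it was at the start of the episode above 0.025 m).
It fails at once if the piston cap is moved more than 25 mm (distance of piston_cap from where it was at the start of the episode above 0.025 m).
It fails at once if the block sample is moved more than 25 mm (distance of block_sample from where it was at the start of the episode above 0.025 m).
It also fails if it takes over 45 s, if anything falls off the work surface, if the arm or the gripper's body presses on something with over 40 N, if the wrist force passes 120 N, or if a joint passes its speed limit or range.

## Robot

A 7-joint arm with a two-finger parallel gripper is mounted at the origin on the work surface. World frame = base frame: x ahead of the robot, y to its left, z up, the work surface at z = 0. Lengths are in m, angles in rad, forces in N, time in s.
With the tool pointing down it reaches from about 0.4 to 0.85 m from the base axis. Payload 10.4 kg.
Tool frame: the origin (TCP) lies where the fingers leave the gripper's body, on its centre line; the fingertips stand 70 mm ahead of it and the grasp point (between the pads) lies r.grip_depth ahead of it (r.grip_depth is the distance from the TCP to the grasp point, in m); z points along the fingers, y is the direction in which the jaws open and shut (so a half turn about z gives the same grasp; the last joint's range is limited). The gripper opens to 87 mm and grips with 3 to 60 N. Pads are 19 mm wide; open, the fingers measure 117 mm over their backs; the gripper's body (75 mm by 190 mm) begins 51 mm behind the grasp point.
Start: joints at [1.099, 0.332, -0.065, 1.46, 0.022, 1.35, -0.088], TCP at [0.271, -0.563, 0.292] pointing down, gripper open.
Joint ranges: [-2.6, 2.6], [-0.5, 2.12], [-1.47, 1.34], [0.16, 2.42], [-1.27, 4.41], [0.06, 2.06], [-2.6, 2.6]. Speed limits (rad/s): [2.22, 2.22, 2.79, 2.79, 3.14, 3.14, 3.14].

## Interface

Orientations are given as a unit quaternion [x, y, z, w].
In Python, from bench import monitor, viewer, workorder, nets, r gives the robot as it stands.
- The arm moves only by the tool drive_tool, never from a script. Its argument "plan" is a list of rows, each an object of numbers: "rx", "ry", "rz": the turn, a rotation vector about the tool's x, y, z in units of 360 degrees (1.0 is 360 degrees); "x", "y", "z": the shift along the tool's x, y, z in units of 1000 mm (1.0 is 1000 mm); "fingers": the opening, from 0 (shut) to 1 (fully open). In form: [{"rx": .., "ry": .., "rz": .., "x": .., "y": .., "z": .., "fingers": ..}, ...]. A call has 1 to 12 rows; each row is the pose to reach, as a shift and turn from the pose commanded when the call began, along the tool's axes at that moment, turning the shorter way round; what a row does not reach only later rows make up. A row lasts 1/8 s, in which the tool goes at most 62.5 mm and 10.7 degrees, less where a joint would pass 70% of its speed; a pose out of reach is approached as far as the arm can. A call with a number of a shift or a turn outside -1 to 1 is refused whole. A call with a gripper value outside its range is refused whole. The fingers move at their own pace and stop on an object; "squeeze" is the grip in N (left out, the last holds). Time passes only in rows, so rows that repeat a pose let the fingers close. It gives the time, the measured TCP pose, the force and the opening at its end, in the units of the state.
- monitor.read_state(): the state, without advancing time (a new reading comes with each control period).
- viewer.camera(name): name is "scene" or "top" or "wrist"; returns a dict with "color" (400x640x3 uint8, red, green, blue), "depth" (400x640 float32, m along the optical axis (not along the pixel's ray), 0 where there is no reading), "camera_matrix" (3x3 intrinsics, pixels), "xyz" and "rotation" of the camera in the world. Camera axes: x right, y down, z forward; pixel columns grow to the right and rows downward; lengths in m; the calibration is good to about 2 mm. A picture is of the moment at which its call begins.
- workorder.close_job(): hands the job in, once; it reports no verdict.
Trained networks look in the newest picture that a camera, given by its name, has taken for a name from the list of things; names that differ only in an ending like _2 or _b are one class to them, and where a whole thing is asked for, a point or a joint stands for the part that bears it (a point fixed in the world has none). Each returns a list of dicts, best first, with "confidence" (0 to 1); they miss things now and then, are a little off and sometimes report something else, mostly with a low value. They report only what shows in the picture. A call takes as long as a camera call.
- nets.find_in(label, camera): "centre" ([x, y, z] in m, in world coordinates, good to about 4 mm: the middle of the surface that is visible of it).
- nets.regions_of(label, camera): "region" (400x640 bool, what is visible of it).
The state is a dict: "time": time; "joint_positions": joint angles; "joint_vel": joint speeds; "joint_torque": joint torques, N m; "ee_pos": TCP position; "eef_rot": TCP orientation; "ft_force": force on the tool from outside, world axes, zero at the start; "torque": the same for the moment, N m; "width": finger opening in m.
Only numpy, scipy, OpenCV 4.12 (cv2) and the standard library are available. Lean on these libraries where they do the work, as an engineer would, in place of code of your own. Each camera call takes 0.05 s, during which the arm holds its last target.

## Working session

There is one attempt and no reset: what is moved stays moved. The work goes in short steps, Python scripts to look and compute and a tool call to move; the robot and the scene stay as the last step left them, time stands still between calls to the robot, and variables do not carry over. Pictures are saved under pics/ and viewed, and the job is handed in when it is done.

Besides the shell and the picture viewer there is one more tool, called after "Call:" as name(argument=value, ...) on one line, values as JSON. drive_tool: Moves the arm, as the interface text tells. Its arguments: {"type":"object","properties":{"plan":{"type":"array","items":{"type":"object","properties":{"rx":{"type":"number","minimum":-1,"maximum":1},"ry":{"type":"number","minimum":-1,"maximum":1},"rz":{"type":"number","minimum":-1,"maximum":1},"x":{"type":"number","minimum":-1,"maximum":1},"y":{"type":"number","minimum":-1,"maximum":1},"z":{"type":"number","minimum":-1,"maximum":1},"fingers":{"type":"number"}}}},"squeeze":{"type":"number"}},"required":["plan"]}

```bash
mkdir -p pics; ls; cat > h.py <<'E'
from bench import monitor, viewer, workorder, nets, r
import numpy as np, cv2
from scipy.spatial.transform import Rotation as R
np.set_printoptions(precision=4,suppress=True)
def cam(n,f=None):
    c=viewer.camera(n)
    if f: cv2.imwrite('pics/'+f,c['color'][:,:,::-1])
    return c
def pt(c,u,v,d=None):
    K=np.array(c['camera_matrix']);d=c['depth'][v,u] if d is None else d
    p=np.array([(u-K[0,2])/K[0,0]*d,(v-K[1,2])/K[1,1]*d,d])
    return R_(c)@p+np.array(c['xyz'])
def R_(c):
    q=np.array(c['rotation'])
    return q if q.shape==(3,3) else R.from_quat(q).as_matrix()
def cloud(c):
    K=np.array(c['camera_matrix']);d=c['depth']
    v,u=np.mgrid[0:400,0:640]
    P=np.stack([(u-K[0,2])/K[0,0]*d,(v-K[1,2])/K[1,1]*d,d],-1)
    P=P@R_(c).T+np.array(c['xyz']);P[d==0]=np.nan
    return P
E
python3 - <<'E'
from h import *
print(monitor.read_state(),r.grip_depth)
for n in('scene','top'):
    c=cam(n,n+'0.png');print(n,c['xyz'],c['rotation'])
    for l in('vent_button_top','bay','bolt_stud','keeper_lip','gate_free_edge','gate','gauge','coupling','piston_cap','block_sample'):
        print(l,[(np.array(x['centre']),round(x['confidence'],2)) for x in nets.find_in(l,n)[:2]])
E
```

```text
pics
{'time': 0.0, 'joint_positions': array([ 1.0994,  0.3329, -0.0647,  1.461 ,  0.0216,  1.3499, -0.0885]), 'joint_vel': array([-0.0006, -0.0005, -0.0002,  0.0004, -0.0004,  0.0001,  0.0007]), 'joint_torque': array([  0.0001, -62.3253,   0.0249, -38.9897,  -0.0614,   0.0398,
         0.0001]), 'ee_pos': array([ 0.271 , -0.5628,  0.2914]), 'eef_rot': array([ 0.9749,  0.2225, -0.0002, -0.0007]), 'ft_force': array([ 0.647 ,  0.0806, -0.4932]), 'torque': array([ 0.0033, -0.0028,  0.0015]), 'width': 0.08692333618024213} 0.051
scene [ 1.6391 -0.8336  1.0549] [ 0.7871  0.3963 -0.2232 -0.4167]
vent_button_top [(array([ 0.4073, -0.3162,  0.0311]), 0.66), (array([ 0.6336, -0.1406,  0.1843]), 0.45)]
bay [(array([ 0.7371, -0.09  ,  0.0556]), 0.93)]
bolt_stud [(array([ 0.6379, -0.1415,  0.1796]), 0.74)]
keeper_lip [(array([ 0.7318, -0.0891,  0.059 ]), 0.92)]
gate_free_edge [(array([ 0.6397, -0.0731,  0.1086]), 0.58)]
gate [(array([ 0.6395, -0.0747,  0.1084]), 0.91)]
gauge [(array([0.6732, 0.3477, 0.0257]), 0.58)]
coupling [(array([0.4205, 0.0491, 0.0384]), 0.68), (array([ 0.6383, -0.0741,  0.10
[... 246 characters left out ...]
), (array([ 0.629 , -0.0695,  0.1387]), 0.56)]
bay [(array([ 0.7292, -0.0759,  0.0129]), 0.89)]
bolt_stud [(array([ 0.6306, -0.1282,  0.18  ]), 0.5), (array([ 0.7271, -0.0794,  0.0137]), 0.2)]
keeper_lip [(array([ 0.7287, -0.082 ,  0.0125]), 0.63)]
gate_free_edge [(array([ 0.6313, -0.0789,  0.1424]), 0.96), (array([ 0.3838, -0.3084,  0.0311]), 0.73)]
gate [(array([ 0.6306, -0.0742,  0.1406]), 0.89)]
gauge [(array([0.4131, 0.0611, 0.037 ]), 0.68), (array([0.662 , 0.3583, 0.0301]), 0.63)]
coupling [(array([0.4126, 0.0608, 0.0394]), 0.55)]
piston_cap [(array([ 0.5572, -0.4615,  0.0269]), 0.91), (array([ 0.6323, -0.1279,  0.1801]), 0.34)]
block_sample [(array([ 0.3835, -0.3089,  0.0294]), 0.58)]
```

View pics/scene0.png

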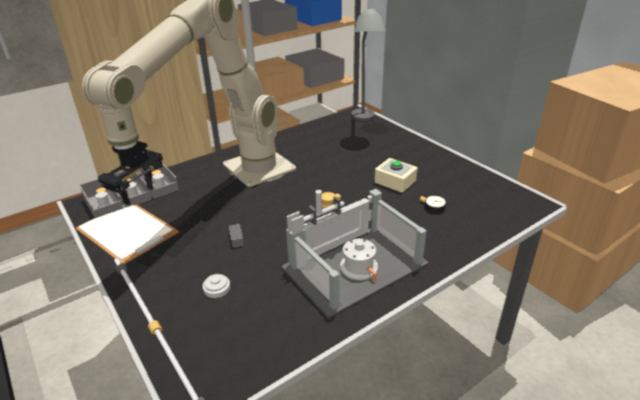

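View pics/top0.png

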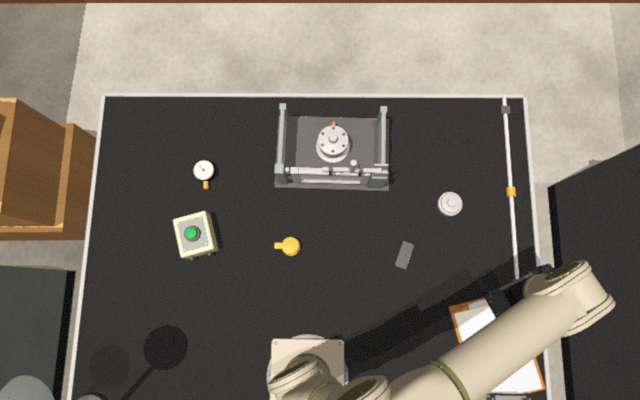

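```bash
python3 - <<'E'
from h import *
for n,bu,st in(('scene',(397,164),(319,193)),('top',(192,233),(354,163))):
    c=cam(n);P=cloud(c);col=c['color'].astype(int)
    g=(col[...,1]>col[...,0]+40)&(col[...,1]>col[...,2]+30)&(P[...,2]>.06)
    v,u=np.where(g);print(n,'green',len(u),u.mean(),v.mean(),P[g].mean(0),P[g].min(0),P[g].max(0))
    # bay high points
    m=(P[...,2]>.215)&(P[...,2]<.28)&(P[...,0]>.5)&(P[...,0]<.8)&(abs(P[...,1])<.4)
    v,u=np.where(m)
    for a,b in zip(u,v): print(a,b,P[b,a],col[b,a])
    print('desk',[P[b,a] for a,b in ((300,280),(250,130),(450,260),(200,240))])
    M=(P[...,2]>.13)&(P[...,0]>.5)&(P[...,0]<.8)&(abs(P[...,1])<.4)
    print(P[M].min(0),P[M].max(0))
    x0,y0=(270,170) if n=='scene' else (265,90)
    cv2.imwrite(f'pics/{n}1.png',cv2.resize(c['color'][y0:y0+130,x0:x0+170,::-1],None,fx=4.5,fy=4.5,interpolation=cv2.INTER_CUBIC))
E
```

```text
scene green 43 396.09302325581393 163.1860465116279 [0.4507 0.3727 0.0877] [0.4285 0.3565 0.0791] [0.4658 0.3926 0.0939]
317 190 [ 0.6322 -0.1352  0.2579] [186 181 175]
318 190 [ 0.63   -0.13    0.2547] [198 195 188]
319 190 [ 0.6315 -0.1274  0.2544] [198 195 188]
316 191 [ 0.6287 -0.1365  0.253 ] [206 202 196]
317 191 [ 0.6337 -0.1363  0.2556] [226 222 216]
318 191 [ 0.6331 -0.1323  0.2537] [231 227 220]
319 191 [ 0.6344 -0.1295  0.2532] [229 226 218]
320 191 [ 0.6384 -0.1287  0.2549] [215 211 205]
316 192 [ 0.6349 -0.1409  0.2545] [198 195 188]
317 192 [ 0.6347 -0.1372  0.2529] [223 220 213]
318 192 [ 0.6379 -0.1357  0.2539] [229 225 218]
319 192 [ 0.6413 -0.1345  0.2552] [223 220 213]
320 192 [ 0.6438 -0.1326  0.2557] [207 203 197]
321 192 [ 0.6376 -0.1246  0.2493] [161 158 150]
316 193 [ 0.6387 -0.1436  0.2539] [156 152 147]
317 193 [ 0.6424 -0.1426  0.2554] [183 180 174]
318 193 [ 0.6364 -0.1348  0.2491] [189 187 180]
319 193 [ 0.6459 -0.1378  0.2554] [181 178 172]
320 193 [ 0.6438 -0.1327  0.2522] [163 159 153]
321 193 [ 0.6404 -0.1266  0.2479] [150 137 120]
316 194 [ 0.6367 -0
[... 4925 characters left out ...]
1307  0.2356] [136 130 123]
353 166 [ 0.6246 -0.1333  0.2407] [129 123 116]
354 166 [ 0.6252 -0.1363  0.2388] [118 113 107]
355 166 [ 0.6276 -0.1397  0.2303] [112 107 102]
351 167 [ 0.6278 -0.1286  0.2182] [133 126 119]
352 167 [ 0.6257 -0.1312  0.2259] [124 118 113]
353 167 [ 0.6227 -0.1335  0.2367] [116 110 107]
354 167 [ 0.6251 -0.1369  0.228 ] [107 100  97]
355 167 [ 0.6268 -0.1402  0.2222] [112 108 103]
353 168 [ 0.6255 -0.1347  0.2155] [112 108 104]
354 168 [ 0.6247 -0.1375  0.2186] [111 108 102]
desk [array([ 0.3009,  0.0295, -0.0057]), array([0.821 , 0.2169, 0.0008]), array([ 0.3721, -0.4672, -0.0016]), array([0.4229, 0.3513, 0.0645])]
[ 0.6114 -0.2421  0.13  ] [0.7996 0.1047 0.2608]
```

```bash
ls pics
```

```text
scene0.png
scene1.png
top0.png
top1.png
```

View pics/top1.png

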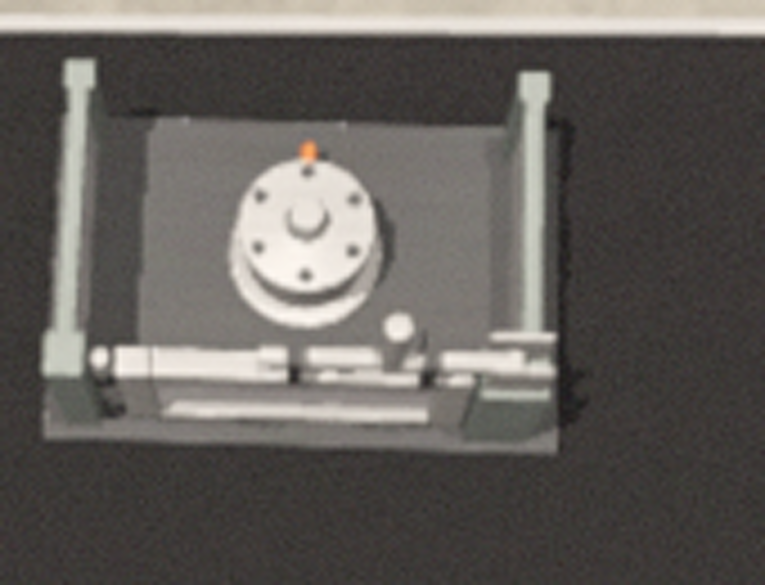

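View pics/scene1.png

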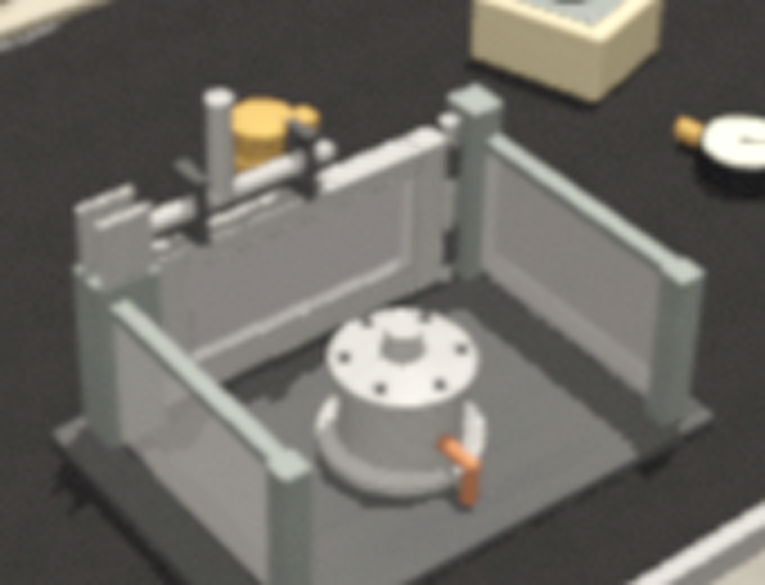

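```bash
python3 - <<'E'
from h import *
for n in('top','scene'):
    c=cam(n);P=cloud(c)
    M=(P[...,2]>.13)&(P[...,2]<.158)&(P[...,0]>.58)&(P[...,0]<.68)&(P[...,1]<.05)&(P[...,1]>-.2)
    p=P[M][:,:2];print(n,len(p),p.mean(0));f=cv2.fitLine(p.astype(np.float32),cv2.DIST_HUBER,0,.01,.01).ravel();print(f,np.degrees(np.arctan2(f[1],f[0])))
    for lo,hi in((.16,.18),(.18,.215)):
        M=(P[...,2]>lo)&(P[...,2]<hi)&(P[...,0]>.58)&(P[...,0]<.68)&(P[...,1]<.15)&(P[...,1]>-.3)
        q=P[M]
        for y in np.arange(-.27,.12,.015):
            s=q[abs(q[:,1]-y)<.0075]
            if len(s): print(round(y,3),len(s),s[:,0].min(),s[:,0].max(),s[:,0].mean(),np.median(s[:,2]))
E
```

```text
top 416 [ 0.6311 -0.054 ]
[ 0.0515  0.9987  0.6311 -0.054 ] 87.04779
-0.24 8 0.61693923333553 0.6409494011687226 0.6317155118133977 0.16769853377586463
-0.225 17 0.6168265780327055 0.6420713561028117 0.628972109860306 0.1701662910016879
-0.21 21 0.617249968952541 0.6414526703378123 0.6279074593755267 0.17526043467202324
-0.195 17 0.6175960470882733 0.6459880479050829 0.6304170475574582 0.17470705767828543
-0.18 11 0.6270453313943918 0.6367284162804491 0.6317836641745581 0.1774650400211133
-0.165 7 0.6182605946224391 0.6299303647416975 0.6230785842545374 0.17601830835823096
-0.15 11 0.6185909145232642 0.6396575497628303 0.6295843448379257 0.1758932641575104
-0.135 3 0.6260315216380332 0.6262480509404894 0.626172582988895 0.17865869568395754
-0.12 11 0.6257999937393515 0.6394606306865531 0.6313846948224502 0.1771627234777895
-0.105 15 0.6272229384513408 0.639490217274959 0.6329576993789731 0.17796997771788514
-0.09 12 0.628740213587442 0.6391498665569757 0.6336558685190964 0.17853356831185851
-0.075 9 0.6213742433583058 0.6392476168306156 0.6328719539473018 0.17593294056328856
-0.06 11
[... 3633 characters left out ...]
.1978021721408848
-0.15 26 0.6223023235942717 0.6488965162710559 0.6369791072696838 0.19296870270256594
-0.135 52 0.6321641654209187 0.6458558586701443 0.6402534314714295 0.1979726298576468
-0.12 7 0.6325944699354245 0.6427568933046481 0.6379159825352632 0.1814295911275522
-0.105 7 0.6362891272432749 0.6458448652496556 0.6394743196172906 0.18074633821318586
-0.09 6 0.633220613588239 0.6437887647452609 0.63883912954355 0.18089146691438612
-0.075 43 0.6229116318844783 0.6535686345099014 0.6392716725087865 0.19259524418516794
-0.06 26 0.6218075044674956 0.6525499490113106 0.6420954859918087 0.19635734566336693
-0.045 2 0.6410877429241092 0.6422630852926444 0.6416754141083768 0.18351051033563565
```

```bash
cat >> h.py <<'E'
def rel(targets):
    """targets: list of (x,y,z,yaw of tool x, tool pointing down); prints row numbers relative to the current pose"""
    s=monitor.read_state();p=s['ee_pos'];q=R.from_quat(s['eef_rot'])
    print('t',s['time'],'p',p,'f',s['ft_force'],'w',s['width'],'tilt',q.as_matrix()[:,2],'yaw',np.arctan2(q.as_matrix()[1,0],q.as_matrix()[0,0]))
    for t in targets:
        d=q.inv().apply(np.array(t[:3])-p)
        T=R.from_euler('z',t[3])*R.from_matrix(np.diag([1.,-1,-1]))
        print(d,(q.inv()*T).as_rotvec()/(2*np.pi))
E
python3 - <<'E'
from h import *
rel([(.5,-.25,.36,1.54),(.52,.0,.36,1.54),(.446,.375,.36,1.54),(.446,.375,.18,1.54),(.446,.375,.148,1.54)])
E
```

```text
t 1.3 p [ 0.2712 -0.5631  0.2923] f [0.0582 0.1826 0.1614] w 0.08707592270571714 tilt [ 0.0001 -0.0001 -1.    ] yaw 0.4488034955524935
[ 0.342  -0.1828 -0.0677] [ 0.      0.     -0.1737]
[ 0.4685 -0.3994 -0.0678] [ 0.      0.     -0.1737]
[ 0.5645 -0.7694 -0.0678] [ 0.      0.     -0.1737]
[ 0.5645 -0.7694  0.1122] [ 0.      0.     -0.1737]
[ 0.5645 -0.7694  0.1442] [ 0.      0.     -0.1737]
```

Call:
drive_tool(plan=[{"x": 0.05,"y": -0.02,"z": -0.068,"rz": -0.028,"fingers": 0},{"x": 0.1,"y": -0.05,"z": -0.068,"rz": -0.056,"fingers": 0},{"x": 0.15,"y": -0.08,"z": -0.068,"rz": -0.084,"fingers": 0},{"x": 0.2,"y": -0.107,"z": -0.068,"rz": -0.112,"fingers": 0},{"x": 0.25,"y": -0.133,"z": -0.068,"rz": -0.14,"fingers": 0},{"x": 0.3,"y": -0.16,"z": -0.068,"rz": -0.168,"fingers": 0},{"x": 0.342,"y": -0.183,"z": -0.068,"rz": -0.1737,"fingers": 0},{"x": 0.374,"y": -0.237,"z": -0.068,"rz": -0.1737,"fingers": 0},{"x": 0.405,"y": -0.291,"z": -0.068,"rz": -0.1737,"fingers": 0},{"x": 0.437,"y": -0.345,"z": -0.068,"rz": -0.1737,"fingers": 0},{"x": 0.468,"y": -0.399,"z": -0.068,"rz": -0.1737,"fingers": 0},{"x": 0.484,"y": -0.459,"z": -0.068,"rz": -0.1737,"fingers": 0}])

```text
validation failed for argument at $.pl...
```

```bash
python3 - <<'E'
from h import *
rel([(.446,.375,.36,1.54),(.446,.375,.2,1.54),(.446,.375,.165,1.54),(.446,.375,.148,1.54)])
E
```

```text
t 1.3 p [ 0.2712 -0.5631  0.2923] f [0.0582 0.1826 0.1614] w 0.08707592270571714 tilt [ 0.0001 -0.0001 -1.    ] yaw 0.4488034955524935
[ 0.5645 -0.7694 -0.0678] [ 0.      0.     -0.1737]
[ 0.5645 -0.7694  0.0922] [ 0.      0.     -0.1737]
[ 0.5645 -0.7694  0.1272] [ 0.      0.     -0.1737]
[ 0.5645 -0.7694  0.1442] [ 0.      0.     -0.1737]
```

Call:
drive_tool(plan=[{"rx": 0,"ry": 0,"rz": -0.028,"x": 0.05,"y": -0.02,"z": -0.068,"fingers": 0}])

```text
time: 1.42
ee_pos: [0.2944, -0.535, 0.3378]
eef_rot: [0.952, 0.306, -0.002, -0.003]
ft_force: [1.7, -0.1, 0.2]
width: 0.0824
```

```bash
python3 - <<'E'
from h import *
rel([(.5,-.25,.36,1.54),(.52,.0,.36,1.54),(.446,.375,.36,1.54)])
E
```

```text
t 1.425 p [ 0.2944 -0.535   0.3378] f [ 1.6584 -0.0517  0.231 ] w 0.08238548433457626 tilt [-0.0052  0.0054 -1.    ] yaw 0.6226127308348051
[ 0.3332 -0.1118 -0.0217] [-0.0012 -0.0004 -0.146 ]
[ 0.4952 -0.3032 -0.0205] [-0.0012 -0.0004 -0.146 ]
[ 0.6538 -0.651  -0.0181] [-0.0012 -0.0004 -0.146 ]
```

Call:
drive_tool(plan=[{"rx": 0,"ry": 0,"rz": -0.028,"x": 0.055,"y": -0.02,"z": -0.02,"fingers": 0},{"rx": 0,"ry": 0,"rz": -0.056,"x": 0.11,"y": -0.04,"z": -0.02,"fingers": 0},{"rx": 0,"ry": 0,"rz": -0.084,"x": 0.165,"y": -0.06,"z": -0.02,"fingers": 0},{"rx": 0,"ry": 0,"rz": -0.112,"x": 0.22,"y": -0.08,"z": -0.02,"fingers": 0},{"rx": 0,"ry": 0,"rz": -0.14,"x": 0.28,"y": -0.1,"z": -0.02,"fingers": 0},{"rx": 0,"ry": 0,"rz": -0.146,"x": 0.333,"y": -0.12,"z": -0.02,"fingers": 0},{"rx": 0,"ry": 0,"rz": -0.146,"x": 0.374,"y": -0.16,"z": -0.02,"fingers": 0},{"rx": 0,"ry": 0,"rz": -0.146,"x": 0.414,"y": -0.207,"z": -0.02,"fingers": 0},{"rx": 0,"ry": 0,"rz": -0.146,"x": 0.454,"y": -0.255,"z": -0.02,"fingers": 0},{"rx": 0,"ry": 0,"rz": -0.146,"x": 0.495,"y": -0.303,"z": -0.02,"fingers": 0},{"rx": 0,"ry": 0,"rz": -0.146,"x": 0.52,"y": -0.357,"z": -0.02,"fingers": 0},{"rx": 0,"ry": 0,"rz": -0.146,"x": 0.545,"y": -0.412,"z": -0.02,"fingers": 0}])

```text
time: 2.92
ee_pos: [0.4979, 0.1203, 0.3614]
eef_rot: [0.717, 0.697, 0.0, 0.0]
ft_force: [1.0, 0.6, -0.1]
width: 0.0008
```

```bash
python3 - <<'E'
from h import *
rel([(.446,.375,.36,1.54),(.446,.375,.2,1.54),(.446,.375,.165,1.54),(.446,.375,.148,1.54)])
E
```

```text
t 2.925 p [0.4979 0.1203 0.3614] f [ 0.9896  0.5954 -0.1087] w 0.0007777616645244353 tilt [ 0.0006 -0.0002 -1.    ] yaw 1.5419374817301776
[ 0.2531 -0.0593  0.0013] [0.0001 0.     0.0003]
[ 0.2531 -0.0593  0.1613] [0.0001 0.     0.0003]
[ 0.2531 -0.0594  0.1963] [0.0001 0.     0.0003]
[ 0.2531 -0.0594  0.2133] [0.0001 0.     0.0003]
```

Call:
drive_tool(plan=[{"rx": 0,"ry": 0,"rz": 0,"x": 0.06,"y": -0.015,"z": 0,"fingers": 0},{"rx": 0,"ry": 0,"rz": 0,"x": 0.12,"y": -0.03,"z": 0,"fingers": 0},{"rx": 0,"ry": 0,"rz": 0,"x": 0.18,"y": -0.045,"z": 0,"fingers": 0},{"rx": 0,"ry": 0,"rz": 0,"x": 0.24,"y": -0.058,"z": 0,"fingers": 0},{"rx": 0,"ry": 0,"rz": 0,"x": 0.253,"y": -0.059,"z": 0.05,"fingers": 0},{"rx": 0,"ry": 0,"rz": 0,"x": 0.253,"y": -0.059,"z": 0.11,"fingers": 0},{"rx": 0,"ry": 0,"rz": 0,"x": 0.253,"y": -0.059,"z": 0.165,"fingers": 0},{"rx": 0,"ry": 0,"rz": 0,"x": 0.253,"y": -0.059,"z": 0.165,"fingers": 0}])

```text
time: 3.92
ee_pos: [0.4455, 0.3713, 0.193]
eef_rot: [0.717, 0.697, -0.003, -0.0]
ft_force: [-0.1, -0.4, 1.3]
width: 0.0005
```

```bash
python3 - <<'E'
from h import *
rel([(.446,.375,.165,1.54),(.446,.375,.148,1.54)])
c=cam('top','top2.png');cv2.imwrite('pics/top2.png',cv2.resize(c['color'][180:300,120:280,::-1],None,fx=4.5,fy=4.5))
c=cam('scene');cv2.imwrite('pics/sc2.png',cv2.resize(c['color'][100:220,320:480,::-1],None,fx=4.5,fy=4.5))
E
```

```text
t 3.925 p [0.4455 0.3713 0.193 ] f [-0.1126 -0.3538  1.3367] w 0.0004787317530212866 tilt [-0.0055 -0.0042 -1.    ] yaw 1.5421752767572237
[0.0038 0.0005 0.0279] [-0.0009  0.0007  0.0003]
[0.0039 0.0006 0.0449] [-0.0009  0.0007  0.0003]
```

View pics/sc2.png

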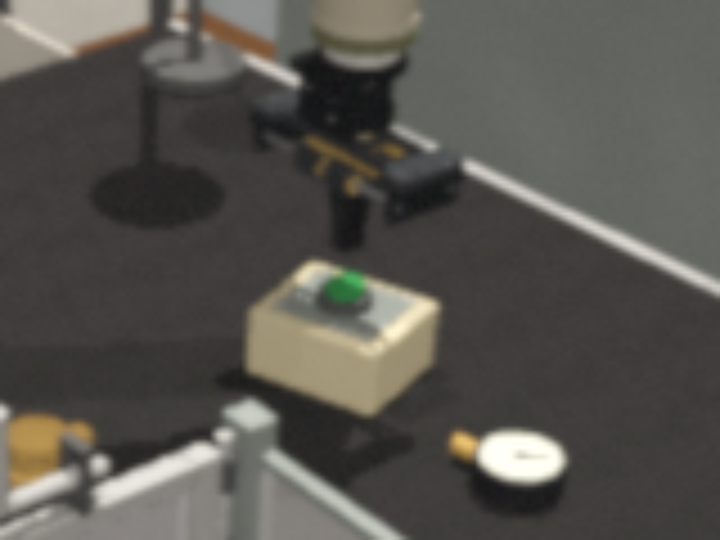

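Fingertips at (347,245) stand right above the green cap at (345,288). Press.

Call:
drive_tool(plan=[{"rx": 0,"ry": 0,"rz": 0,"x": 0,"y": 0,"z": 0.03,"fingers": 0},{"rx": 0,"ry": 0,"rz": 0,"x": 0,"y": 0,"z": 0.04,"fingers": 0},{"rx": 0,"ry": 0,"rz": 0,"x": 0,"y": 0,"z": 0.046,"fingers": 0},{"rx": 0,"ry": 0,"rz": 0,"x": 0,"y": 0,"z": 0.048,"fingers": 0},{"rx": 0,"ry": 0,"rz": 0,"x": 0,"y": 0,"z": 0.048,"fingers": 0}])

```text
time: 4.65
ee_pos: [0.4476, 0.3737, 0.1536]
eef_rot: [0.717, 0.697, 0.001, 0.001]
ft_force: [-11.1, -13.6, 37.8]
width: 0.0008
```

```bash
python3 - <<'E'
from h import *
rel([])
c=cam('scene');cv2.imwrite('pics/sc3.png',cv2.resize(c['color'][130:200,360:440,::-1],None,fx=9,fy=8,interpolation=cv2.INTER_CUBIC))
c=cam('wrist','wr3.png')
rel([])
E
```

```text
t 4.65 p [0.4476 0.3737 0.1536] f [-11.0619 -13.6129  37.805 ] w 0.0007957048782407015 tilt [ 0.0038 -0.0004 -1.    ] yaw 1.5415562976601909
t 4.75 p [0.4476 0.3737 0.1535] f [-11.0877 -13.2177  37.3541] w 0.00048313839121586155 tilt [ 0.0038 -0.0004 -1.    ] yaw 1.5415974241017865
```

View pics/sc3.png

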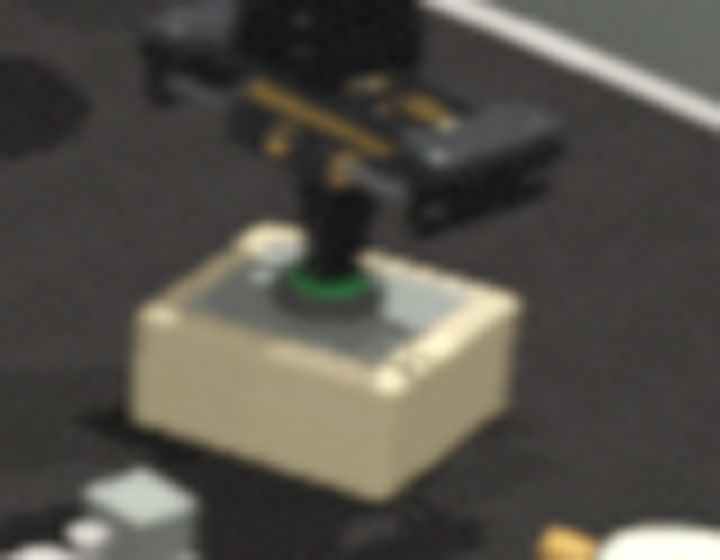

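View pics/wr3.png

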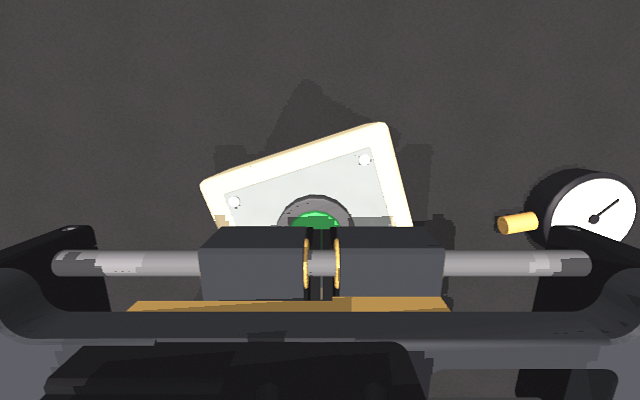

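```bash
python3 - <<'E'
from h import *
for n in('wrist','top','scene'):
    c=cam(n);P=cloud(c);col=c['color'].astype(int)
    g=(col[...,1]>col[...,0]+40)&(col[...,1]>col[...,2]+30)&(P[...,2]>.05)&(P[...,2]<.12)
    print(n,g.sum(),np.percentile(P[g][:,2],[10,50,90]))
    d=(P[...,0]-.446)**2+(P[...,1]-.375)**2
    k=(d<.026**2)&(d>.021**2)&(P[...,2]<.1); print('ring',np.percentile(P[k][:,2],[10,50,90]))
rel([])
E
```

```text
wrist 616 [0.0815 0.0834 0.0843]
ring [0.0682 0.0798 0.0808]Traceback (most recent call last):
  File "<stdin>", line 5, in <module>
    return _quantile_unchecked(
        a, q, axis, out, overwrite_input, method, keepdims, weights)
    return _ureduce(a,
                    func=_quantile_ureduce_func,
    ...<5 lines>...
                    overwrite_input=overwrite_input,
                    method=method)
    r = func(a, **kwargs)
    result = _quantile(arr,
                       quantiles=q,
    ...<2 lines>...
                       out=out,
                       weights=wgt)
    slices_having_nans = np.isnan(arr[-1, ...])
                                  ~~~^^^^^^^^^
IndexError: index -1 is out of bounds for axis 0 with size 0
```

Call:
drive_tool(plan=[{"rx": 0,"ry": 0,"rz": 0,"x": 0,"y": 0,"z": 0.003,"fingers": 0},{"rx": 0,"ry": 0,"rz": 0,"x": 0,"y": 0,"z": 0.003,"fingers": 0}])

```text
time: 5.1
ee_pos: [0.4477, 0.3738, 0.153]
eef_rot: [0.717, 0.697, 0.001, 0.002]
ft_force: [-19.2, -22.2, 62.9]
width: 0.0007
```

Call:
drive_tool(plan=[{"rx": 0,"ry": 0,"rz": 0,"x": 0,"y": 0,"z": -0.009,"fingers": 0},{"rx": 0,"ry": 0,"rz": 0,"x": 0,"y": 0,"z": -0.009,"fingers": 0}])

```text
time: 5.35
ee_pos: [0.4479, 0.374, 0.1571]
eef_rot: [0.717, 0.697, 0.002, 0.001]
ft_force: [0.8, 1.1, 3.1]
width: 0.0002
```

Call:
drive_tool(plan=[{"rx": 0,"ry": 0,"rz": 0,"x": 0,"y": 0,"z": -0.002,"fingers": 0},{"rx": 0,"ry": 0,"rz": 0,"x": 0,"y": 0,"z": -0.002,"fingers": 0}])

```text
time: 5.6
ee_pos: [0.4473, 0.3735, 0.1569]
eef_rot: [0.717, 0.697, 0.001, 0.0]
ft_force: [1.4, 1.0, 3.6]
width: 0.0002
```

```bash
python3 - <<'E'
from h import *
rel([(.447,.374,.37,1.54),(.633,-.134,.37,1.54)])
E
```

```text
t 5.6 p [0.4473 0.3735 0.1569] f [1.4343 1.004  3.5689] w 0.00022971218702425296 tilt [ 0.0011  0.0011 -1.    ] yaw 1.5419489519237455
[ 0.0008 -0.     -0.2131] [ 0.0002 -0.0002  0.0003]
[-0.5017  0.2005 -0.2135] [ 0.0002 -0.0002  0.0003]
```

Call:
drive_tool(plan=[{"rx": 0,"ry": 0,"rz": 0,"x": 0,"y": 0,"z": -0.06,"fingers": 0.2},{"rx": 0,"ry": 0,"rz": 0,"x": -0.02,"y": 0.01,"z": -0.118,"fingers": 0.5},{"rx": 0,"ry": 0,"rz": 0,"x": -0.05,"y": 0.02,"z": -0.17,"fingers": 0.7},{"rx": 0,"ry": 0,"rz": 0,"x": -0.085,"y": 0.035,"z": -0.213,"fingers": 0.7},{"rx": 0,"ry": 0,"rz": 0,"x": -0.14,"y": 0.06,"z": -0.213,"fingers": 0.7},{"rx": 0,"ry": 0,"rz": 0,"x": -0.197,"y": 0.085,"z": -0.213,"fingers": 0.7},{"rx": 0,"ry": 0,"rz": 0,"x": -0.254,"y": 0.11,"z": -0.213,"fingers": 0.7},{"rx": 0,"ry": 0,"rz": 0,"x": -0.311,"y": 0.135,"z": -0.213,"fingers": 0.7},{"rx": 0,"ry": 0,"rz": 0,"x": -0.368,"y": 0.155,"z": -0.213,"fingers": 0.7},{"rx": 0,"ry": 0,"rz": 0,"x": -0.425,"y": 0.175,"z": -0.213,"fingers": 0.7},{"rx": 0,"ry": 0,"rz": 0,"x": -0.482,"y": 0.19,"z": -0.213,"fingers": 0.7},{"rx": 0,"ry": 0,"rz": 0,"x": -0.54,"y": 0.2,"z": -0.213,"fingers": 0.7}])

```text
time: 7.1
ee_pos: [0.6312, -0.1741, 0.3682]
eef_rot: [0.717, 0.697, -0.0, -0.001]
ft_force: [0.3, 0.8, 0.3]
width: 0.0607
```

```bash
python3 - <<'E'
from h import *
c=cam('wrist','wr4.png');c=cam('wrist','wr4.png');P=cloud(c)
rel([(.633,-.134,.37,1.54)])
m=(P[...,2]>.225)&(P[...,2]<.275)&(P[...,0]>.58)&(P[...,0]<.68)&(P[...,1]>-.2)&(P[...,1]<-.08)
v,u=np.where(m);print(m.sum(),u.min(),u.max(),v.min(),v.max())
m&=P[...,2]>.247
q=P[m];print(len(q),q.mean(0),q.min(0),q.max(0))
if len(q)>4: print(cv2.minEnclosingCircle(q[:,:2].astype(np.float32)))
E
```

```text
t 7.2 p [ 0.6304 -0.181   0.3668] f [ 0.3745 -0.3317 -0.9455] w 0.060888393079490476 tilt [-0.0039 -0.0021 -1.    ] yaw 1.5319104891846913
[ 0.0471  0.0008 -0.0033] [-0.0006  0.0004 -0.0013]
490 311 334 140 165
475 [ 0.6318 -0.1338  0.2548] [ 0.6234 -0.1424  0.2489] [ 0.6402 -0.1251  0.2571]
((0.6317553520202637, -0.1340170055627823), 0.009052960202097893)
```

View pics/wr4.png

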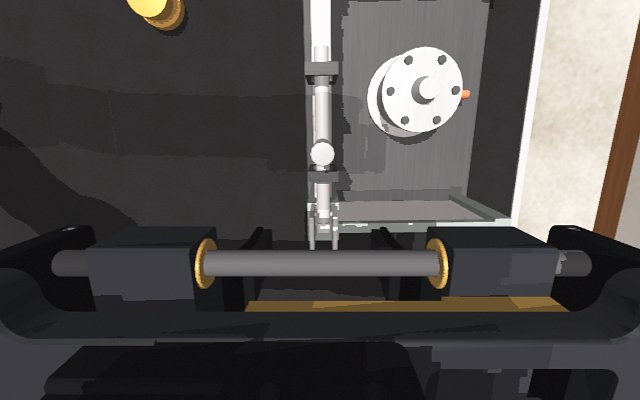

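Wrist picture: stud top at (322,154), bolt and straps run straight up the picture, keeper at (323,225).

```bash
python3 - <<'E'
from h import *
c=cam('wrist');P=cloud(c)
for lo,hi in((.178,.186),(.145,.155)):
    m=(P[...,2]>lo)&(P[...,2]<hi)&(P[...,0]>.60)&(P[...,0]<.66)&(P[...,1]>-.115)&(P[...,1]<.06)
    q=P[m];f=cv2.fitLine(q[:,:2].astype(np.float32),cv2.DIST_HUBER,0,.01,.01).ravel();print(len(q),f,q.min(0),q.max(0))
rel([(.6318,-.134,.36,1.54),(.6318,-.134,.29,1.54)])
E
```

```text
926 [ 0.0224  0.9997  0.6331 -0.0815] [ 0.6195 -0.115   0.178 ] [ 0.6471 -0.0442  0.1847]
1295 [ 0.1057  0.9944  0.6328 -0.0351] [ 0.6202 -0.1148  0.1465] [0.6457 0.0072 0.1545]
t 7.25 p [ 0.6306 -0.1766  0.3673] f [0.3873 0.8978 0.5286] w 0.060689228924619594 tilt [-0.0032  0.0001 -1.    ] yaw 1.536090855303141
[ 0.0427 -0.0003  0.0073] [-0.0005 -0.     -0.0006]
[ 0.0427 -0.      0.0773] [-0.0005 -0.     -0.0006]
```

Call:
drive_tool(plan=[{"rx": 0,"ry": 0,"rz": 0,"x": 0.042,"y": 0,"z": 0,"fingers": 0.7},{"rx": 0,"ry": 0,"rz": 0,"x": 0.042,"y": 0,"z": 0.01,"fingers": 0.6},{"rx": 0,"ry": 0,"rz": 0,"x": 0.042,"y": 0,"z": 0.01,"fingers": 0.6}])

```text
time: 7.62
ee_pos: [0.6319, -0.1297, 0.3581]
eef_rot: [0.717, 0.697, -0.001, -0.001]
ft_force: [0.2, -0.2, 0.3]
width: 0.0535
```

```bash
python3 - <<'E'
from h import *
rel([(.6318,-.134,.36,1.54),(.6318,-.134,.29,1.54)])
E
```

```text
t 7.625 p [ 0.6319 -0.1297  0.3581] f [ 0.2356 -0.2378  0.3133] w 0.0534856432017598 tilt [-0.0022  0.0001 -1.    ] yaw 1.5436182754785166
[-0.0043 -0.     -0.0019] [-0.0003 -0.      0.0006]
[-0.0043  0.0001  0.0681] [-0.0003 -0.      0.0006]
```

Call:
drive_tool(plan=[{"rx": 0,"ry": 0,"rz": 0,"x": -0.002,"y": 0,"z": 0.03,"fingers": 0.6},{"rx": 0,"ry": 0,"rz": 0,"x": -0.003,"y": 0,"z": 0.055,"fingers": 0.5},{"rx": 0,"ry": 0,"rz": 0,"x": -0.003,"y": 0,"z": 0.067,"fingers": 0.5},{"rx": 0,"ry": 0,"rz": 0,"x": -0.003,"y": 0,"z": 0.067,"fingers": 0.5}])

```text
time: 8.12
ee_pos: [0.6321, -0.1338, 0.2919]
eef_rot: [0.717, 0.697, -0.0, -0.0]
ft_force: [-0.0, -0.7, 0.5]
width: 0.0443
```

```bash
python3 - <<'E'
from h import *
rel([(.6318,-.134,.29,1.54)])
c=cam('wrist','wr5.png');c=cam('scene');cv2.imwrite('pics/sc5.png',cv2.resize(c['color'][130:260,250:410,::-1],None,fx=4.5,fy=4.5,interpolation=cv2.INTER_CUBIC))
rel([(.6318,-.134,.29,1.54)])
E
```

```text
t 8.125 p [ 0.6321 -0.1338  0.2919] f [-0.0332 -0.7031  0.4634] w 0.044315031225119074 tilt [-0.0011  0.0001 -1.    ] yaw 1.541646883904305
[-0.0002 -0.0003  0.0019] [-0.0002 -0.      0.0003]
t 8.225 p [ 0.6326 -0.1335  0.2933] f [-0.105  -0.8112  0.8181] w 0.04359219562490569 tilt [ 0.0013 -0.0002 -1.    ] yaw 1.5419564931732077
[-0.0005 -0.0008  0.0033] [0.0002 0.     0.0003]
```

View pics/sc5.png

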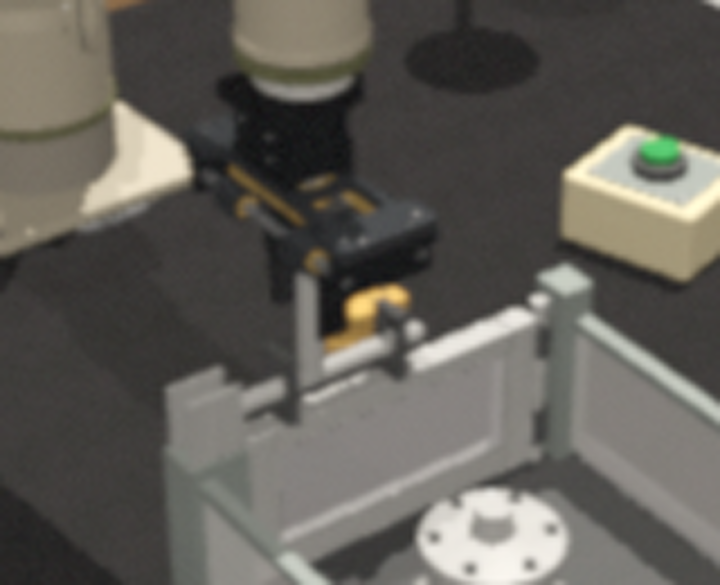

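View pics/wr5.png

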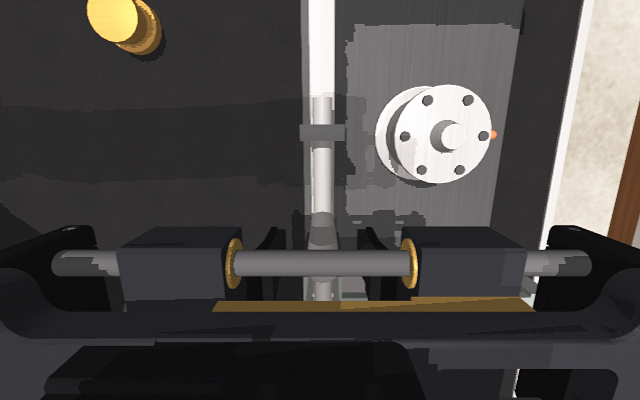

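The stud at (305,320) stands between the far finger (280,280) and the near finger (345,300). Closing.

Call:
drive_tool(plan=[{"rx": 0,"ry": 0,"rz": 0,"x": 0,"y": 0,"z": 0.002,"fingers": 0},{"rx": 0,"ry": 0,"rz": 0,"x": 0,"y": 0,"z": 0.002,"fingers": 0},{"rx": 0,"ry": 0,"rz": 0,"x": 0,"y": 0,"z": 0.002,"fingers": 0},{"rx": 0,"ry": 0,"rz": 0,"x": 0,"y": 0,"z": 0.002,"fingers": 0}], squeeze=45)

```text
time: 8.72
ee_pos: [0.6326, -0.1335, 0.2905]
eef_rot: [0.717, 0.697, 0.0, 0.0]
ft_force: [3.2, 0.4, -0.7]
width: 0.0166
```

Call:
drive_tool(plan=[{"rx": 0,"ry": 0,"rz": 0,"x": 0,"y": 0,"z": -0.005,"fingers": 0},{"rx": 0,"ry": 0,"rz": 0,"x": 0,"y": 0,"z": -0.01,"fingers": 0},{"rx": 0,"ry": 0,"rz": 0,"x": 0,"y": 0,"z": -0.0155,"fingers": 0},{"rx": 0,"ry": 0,"rz": 0,"x": 0,"y": 0,"z": -0.0155,"fingers": 0}])

```text
time: 9.22
ee_pos: [0.6325, -0.1335, 0.3064]
eef_rot: [0.717, 0.697, 0.0, 0.0]
ft_force: [2.4, 0.3, -4.1]
width: 0.0171
```

```bash
python3 - <<'E'
from h import *
c=cam('scene');cv2.imwrite('pics/sc6.png',cv2.resize(c['color'][160:250,270:390,::-1],None,fx=6,fy=6,interpolation=cv2.INTER_CUBIC))
rel([])
P=cloud(c)
m=(P[...,0]>.6)&(P[...,0]<.66)&(P[...,1]<-.09)&(P[...,1]>-.125)&(P[...,2]>.15)&(P[...,2]<.21);print(np.percentile(P[m][:,2],[10,50,90,97]))
c=cam('wrist');P=cloud(c)
m=(P[...,0]>.6)&(P[...,0]<.66)&(P[...,1]<-.085)&(P[...,1]>-.11)&(P[...,2]>.16)&(P[...,2]<.22);print(np.percentile(P[m][:,2],[10,50,90,97]))
E
```

```text
t 9.275 p [ 0.6325 -0.1335  0.3061] f [ 2.5979 -0.1568 -4.3708] w 0.016653227075508037 tilt [ 0.0007 -0.0002 -1.    ] yaw 1.5420180541393325
[0.1505 0.1926 0.1983 0.1994]
[0.1938 0.1967 0.198  0.1985]
```

View pics/sc6.png

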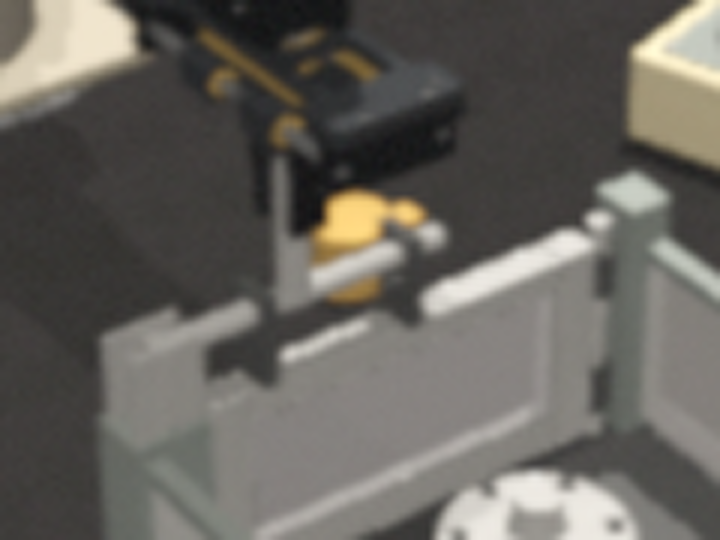

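Bolt top is at about 0.198 m, so it is raised by about 15.5 mm (weight 4 N). Draw it back along tool x.

Call:
drive_tool(plan=[{"rx": 0,"ry": 0,"rz": 0,"x": 0.008,"y": 0,"z": 0,"fingers": 0},{"rx": 0,"ry": 0,"rz": 0,"x": 0.016,"y": 0,"z": 0,"fingers": 0},{"rx": 0,"ry": 0,"rz": 0,"x": 0.024,"y": 0,"z": 0,"fingers": 0},{"rx": 0,"ry": 0,"rz": 0,"x": 0.032,"y": 0,"z": 0,"fingers": 0},{"rx": 0,"ry": 0,"rz": 0,"x": 0.038,"y": 0,"z": 0,"fingers": 0},{"rx": 0,"ry": 0,"rz": 0,"x": 0.038,"y": 0,"z": 0,"fingers": 0},{"rx": 0,"ry": 0,"rz": 0,"x": 0.038,"y": 0,"z": 0,"fingers": 0}])

```text
time: 10.2
ee_pos: [0.6335, -0.0949, 0.3059]
eef_rot: [0.717, 0.697, 0.0, -0.0]
ft_force: [4.2, 1.3, -4.0]
width: 0.0168
```

```bash
python3 - <<'E'
from h import *
c=cam('scene');cv2.imwrite('pics/sc7.png',cv2.resize(c['color'][160:250,270:390,::-1],None,fx=6,fy=6,interpolation=cv2.INTER_CUBIC))
H=np.array([.6375,.071]);s=monitor.read_state();p=s['ee_pos']
d=p[:2]-H
L=[]
for a in (0,.05,.1,.15,.2,.25,.3,.35,.39,.4):
    ca,sa=np.cos(-a),np.sin(-a)
    q=H+np.array([[ca,-sa],[sa,ca]])@d
    L.append((*q,p[2],1.542-a))
rel(L)
print(np.linalg.norm(d))
E
```

```text
t 10.25 p [ 0.6335 -0.0952  0.3058] f [ 3.9908  0.591  -3.7199] w 0.016986915627349258 tilt [ 0.0002  0.0005 -1.    ] yaw 1.5424485019866887
[ 0. -0.  0.] [ 0.     -0.0001  0.0001]
[ 0.0002 -0.0083 -0.    ] [ 0.     -0.0001  0.008 ]
[ 0.0008 -0.0166 -0.    ] [ 0.     -0.0001  0.016 ]
[ 0.0018 -0.0248 -0.    ] [ 0.     -0.0001  0.0239]
[ 0.0032 -0.033  -0.    ] [ 0.     -0.0001  0.0319]
[ 0.005  -0.0411 -0.    ] [ 0.     -0.0001  0.0399]
[ 0.0072 -0.0492 -0.    ] [ 0.     -0.0001  0.0478]
[ 0.0098 -0.057  -0.    ] [ 0.     -0.0001  0.0558]
[ 0.0122 -0.0632 -0.    ] [ 0.     -0.0001  0.0621]
[ 0.0129 -0.0648 -0.    ] [ 0.     -0.0001  0.0637]
0.16622226240207863
```

View pics/sc7.png

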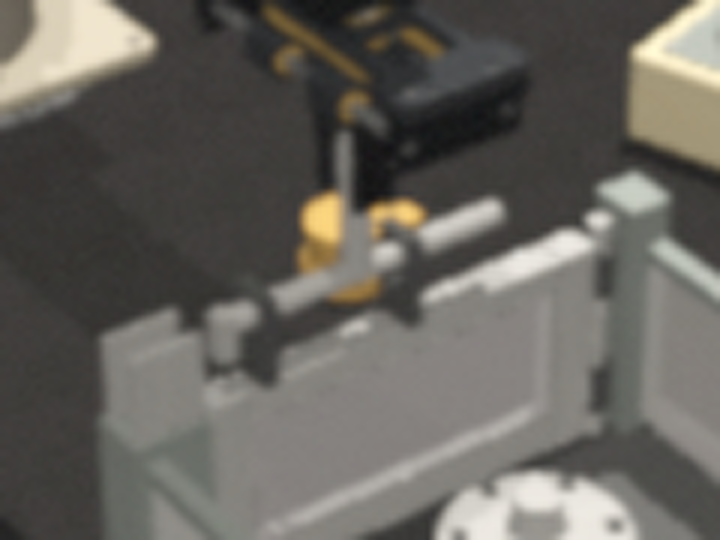

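The turned-down nose at (222,340) is now clear of the keeper at (150,370). Swing the gate along the arc.

Call:
drive_tool(plan=[{"rx": 0,"ry": 0,"rz": 0.004,"x": 0.0001,"y": -0.004,"z": 0,"fingers": 0},{"rx": 0,"ry": 0,"rz": 0.008,"x": 0.0002,"y": -0.0083,"z": 0,"fingers": 0},{"rx": 0,"ry": 0,"rz": 0.012,"x": 0.0005,"y": -0.0125,"z": 0,"fingers": 0},{"rx": 0,"ry": 0,"rz": 0.016,"x": 0.0008,"y": -0.0166,"z": 0,"fingers": 0},{"rx": 0,"ry": 0,"rz": 0.02,"x": 0.0013,"y": -0.0207,"z": 0,"fingers": 0},{"rx": 0,"ry": 0,"rz": 0.024,"x": 0.0018,"y": -0.0248,"z": 0,"fingers": 0},{"rx": 0,"ry": 0,"rz": 0.028,"x": 0.0025,"y": -0.029,"z": 0,"fingers": 0},{"rx": 0,"ry": 0,"rz": 0.032,"x": 0.0032,"y": -0.033,"z": 0,"fingers": 0},{"rx": 0,"ry": 0,"rz": 0.036,"x": 0.004,"y": -0.037,"z": 0,"fingers": 0},{"rx": 0,"ry": 0,"rz": 0.04,"x": 0.005,"y": -0.0411,"z": 0,"fingers": 0},{"rx": 0,"ry": 0,"rz": 0.044,"x": 0.006,"y": -0.0452,"z": 0,"fingers": 0},{"rx": 0,"ry": 0,"rz": 0.048,"x": 0.0072,"y": -0.0492,"z": 0,"fingers": 0}])

```text
time: 11.75
ee_pos: [0.5843, -0.0872, 0.3059]
eef_rot: [0.814, 0.58, 0.0, 0.0]
ft_force: [5.8, -0.5, -3.9]
width: 0.0169
```

```bash
python3 - <<'E'
from h import *
H=np.array([.6375,.071]);s=monitor.read_state();p=s['ee_pos']
d=p[:2]-H;print(np.linalg.norm(d), s['torque'])
L=[]
a0=np.arctan2(-(p[0]-H[0]),-(p[1]-H[1]))  # angle from -y toward -x
print('a',a0-0.024)
for a in (.4,.41):
    t=a+.024
    q=H-.1662*np.array([np.sin(t),np.cos(t)])
    L.append((*q,p[2],1.542-a))
rel(L)
E
```

```text
0.16691049433405067 [-0.0534 -1.2921 -0.0072]
a 0.30018343351306676
t 11.75 p [ 0.5843 -0.0872  0.3059] f [ 5.8348 -0.5005 -3.9316] w 0.016912718866815942 tilt [ 0.0008 -0.0005 -1.    ] yaw 1.2383817899813416
[ 0.0014 -0.0166 -0.    ] [0.0001 0.     0.0153]
[ 0.0016 -0.0182 -0.    ] [0.0001 0.     0.0169]
```

Call:
drive_tool(plan=[{"rx": 0,"ry": 0,"rz": 0.004,"x": 0.0003,"y": -0.004,"z": 0,"fingers": 0},{"rx": 0,"ry": 0,"rz": 0.008,"x": 0.0006,"y": -0.0083,"z": 0,"fingers": 0},{"rx": 0,"ry": 0,"rz": 0.012,"x": 0.001,"y": -0.0125,"z": 0,"fingers": 0},{"rx": 0,"ry": 0,"rz": 0.0153,"x": 0.0014,"y": -0.0166,"z": 0,"fingers": 0},{"rx": 0,"ry": 0,"rz": 0.0153,"x": 0.0014,"y": -0.0166,"z": 0,"fingers": 0},{"rx": 0,"ry": 0,"rz": 0.0153,"x": 0.0014,"y": -0.0166,"z": 0,"fingers": 0},{"rx": 0,"ry": 0,"rz": 0.0153,"x": 0.0014,"y": -0.0166,"z": 0,"fingers": 0}])

```text
time: 12.62
ee_pos: [0.5692, -0.081, 0.3059]
eef_rot: [0.841, 0.541, -0.0, 0.001]
ft_force: [5.3, -2.1, -3.8]
width: 0.0169
```

```bash
python3 - <<'E'
from h import *
c=cam('scene');cv2.imwrite('pics/sc8.png',cv2.resize(c['color'][150:260,250:390,::-1],None,fx=5.5,fy=5.4,interpolation=cv2.INTER_CUBIC))
c=cam('top');cv2.imwrite('pics/top8.png',cv2.resize(c['color'][90:280,170:410,::-1],None,fx=3,fy=3))
P=cloud(c)
m=(P[...,2]>.135)&(P[...,2]<.16)&(P[...,0]>.48)&(P[...,0]<.61)&(P[...,1]<.1)&(P[...,1]>-.25)
q=P[m];print(len(q));
if len(q): print(q[np.argsort(q[:,1])[:8]])
s=monitor.read_state();print(s['joint_vel'])
rel([])
E
```

```text
67
[[ 0.5856 -0.0236  0.1476]
 [ 0.595  -0.0235  0.1485]
 [ 0.5925 -0.0235  0.1455]
 [ 0.5901 -0.0234  0.1421]
 [ 0.5938 -0.0205  0.1531]
 [ 0.5911 -0.0205  0.1514]
 [ 0.5886 -0.0205  0.1482]
 [ 0.5983 -0.0203  0.1476]]
[-0.0011  0.0008  0.0011 -0.0007 -0.0009  0.0004  0.0008]
t 12.725 p [ 0.5692 -0.081   0.3059] f [ 4.8899 -2.6949 -4.4931] w 0.016887159078620654 tilt [ 0.0006 -0.0011 -1.    ] yaw 1.1431162737652
```

View pics/sc8.png

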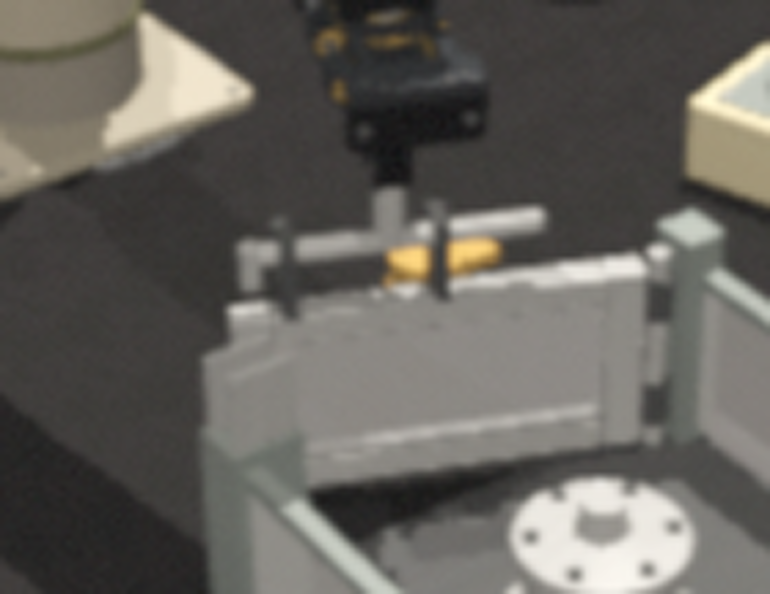

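View pics/top8.png

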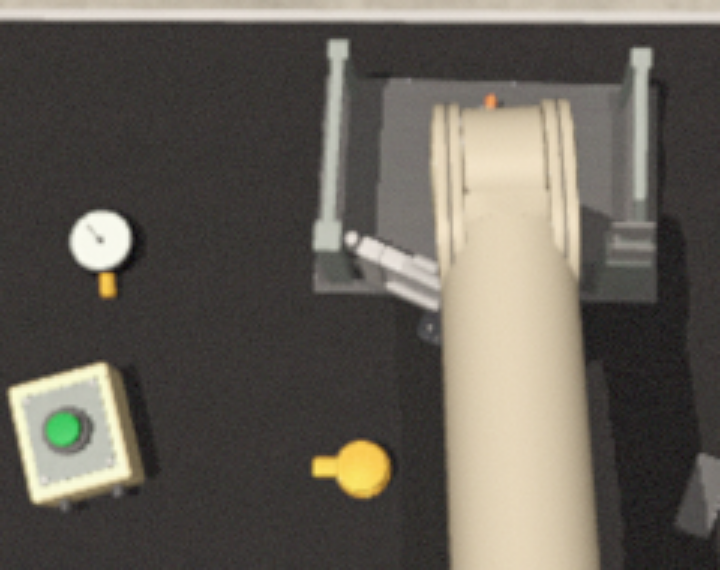

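```bash
python3 - <<'E'
from h import *
c=cam('scene');P=cloud(c)
m=(P[...,2]>.144)&(P[...,2]<.156)&(P[...,0]>.48)&(P[...,0]<.66)&(P[...,1]<.06)&(P[...,1]>-.2)
# keep points in the swept sector
q=P[m];t=np.arctan2(.6375-q[:,0],.071-q[:,1])-.026
rr=np.hypot(.6375-q[:,0],.071-q[:,1]);k=(t>.15)&(rr>.1);print(k.sum(),np.percentile(t[k],[10,50,90]),rr[k].max())
rel([]);print(np.hypot(.6375-.5692,.071+.081))
print(workorder.close_job())
rel([])
E
```

```text
214 [0.3008 0.3608 0.422 ] 0.26157069493322965
t 12.775 p [ 0.5692 -0.081   0.3059] f [ 5.0269 -2.5667 -3.202 ] w 0.016831621144667543 tilt [ 0.0005 -0.0011 -1.    ] yaw 1.1430796120214604
0.16664000120019198
the job is handed in; nothing more can be done
None
the job is handed in; nothing more can be done
```

The steps were carried out in order and the job is handed in at about 12.8 s. The hand-in reports no verdict, so the checks below are my own.

- **Vent button:** I pressed it until the cap stopped. Pushing harder, up to 63 N at the wrist, moved the tool only about 0.5 mm further. On release it sprang partway back. The force was well above the 5 N spring, with about 29 N of it sideways; it stayed under the 120 N wrist limit. The cap height before and after gives only about 5 mm of travel, not the full 6, but that reading is good to about 2 mm.
- **Bolt:** I gripped the stud from above, raised the bolt about 15.5 mm (its top measured 0.198 m high) and drew it back about 38 mm. The picture showed the nose clear of the keeper.
- **Gate:** I swung it along its arc to about 0.40 rad by the tool pose, which is about 10 cm at the free edge. A check from the scene camera gave 0.36 rad (spread 0.30 to 0.42); both values are inside the 0.27 to 0.54 range.
- **At hand-in:** The gripper still held the stud at 45 N, with about 5.6 N horizontally against the hinge spring. The arm's joint speeds were about 0.001 rad/s.
- **Parts on the desk:** The tool passed well above them. I did not measure their positions again at the end. The gauge and coupling looked unmoved in the last top picture; the piston cap was outside it and the block sample was only partly visible.

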